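# Close the drilling jig on its locating pin and hold it shut

### The arm

A 6-joint arm with a two-finger parallel gripper is mounted at the origin on a cart in front of the work surface, level with it; the furniture and walls round the work are solid. World frame = base frame: x ahead of the robot, y to its left, z up, the work surface at z = 0. Lengths are in m, angles in degrees, forces in N, time in s.
With the tool pointing down it reaches from about 0.4 to 0.825 m from the base axis. Payload 7 kg.
Tool frame: the origin (TCP) lies midway between the tips of the shut fingers; the grasp point (between the pads) lies r.hold_point_z behind it (r.hold_point_z is the distance from the TCP to the grasp point, in m); z points along the fingers, x is the direction in which the jaws open and shut, and the axes are right-handed (so a half turn about z gives the same grasp; the last joint's range is limited). The gripper opens to 88 mm and grips with 3 to 60 N. Pads are 19 mm wide; open, the fingers measure 130 mm over their backs; the gripper's body (78 mm by 193 mm) begins 47 mm behind the grasp point.
Start: joints at [-53.279, 20.546, 0.682, 0, -70.136, -16.507], TCP at [0.233, -0.633, 0.227] pointing down, gripper open.
Joint ranges: [-176.03, 176.03], [-82.01, 121.73], [-58.28, 71.71], [-173.87, 95.51], [-174.79, -0.11], [-173.66, 173.66]. Speed limits (degrees/s): [136.94, 136.94, 172.46, 180, 180, 180].

### API

Orientations are given as [roll, pitch, yaw] about the fixed x, y, z axes, in that order (R = Rz(yaw) Ry(pitch) Rx(roll)).
In Python, from plant import get_state, viewer, close_job, r gives the robot as it stands.
- The arm moves only by the tool apply_moves, never from a script. Its argument "plan" is a list of rows, each a list of 3 entries, a list of its own where there are three numbers: the closure in counts, from 0 (fully open) to 255 (shut), then the shift along the tool's x, y, z in units of 50 mm (1.0 is 50 mm), then the turn about the tool's z in units of 6 degrees (1.0 is 6 degrees). A call has 1 to 12 rows; each row shifts and turns the commanded pose from where the row before left it, along the tool's axes as they then stand; what a row does not reach is not made up. A row lasts 1/8 s, in which the tool goes at most 62.5 mm and 10.7 degrees, less where a joint would pass 70% of its speed; a pose out of reach is approached as far as the arm can. A call is refused whole if a number of a shift passes 1 or a number of a turn 1, either way. A call with a gripper value outside its range is refused whole. The fingers move at their own pace and stop on an object; "squeeze" is the grip in N (left out, the last holds). Time passes only in rows, so rows that do not move let the fingers close. It gives the time, the measured TCP pose, the force and the opening at its end, in the units of the state.
- get_state(): the state, without advancing time (a new reading comes with each control period).
- viewer.capture(name): name is "scene" or "top"; returns a dict with "frame" (420x560x3 uint8, blue, green, red), "K" (3x3 intrinsics, pixels), "R" (3x3) and "t" (3): a world point X has camera coordinates R X + t. Camera axes: x right, y down, z forward; pixel columns grow to the right and rows downward; lengths in m; the calibration is good to about 2 mm. A picture is of the moment at which its call begins. There is no depth.
- close_job(): hands the job in, once; it reports no verdict.
The state is a dict: "time_s": time; "joints": joint angles; "qd": joint speeds; "joint_torque": joint torques, N m; "tcp_pos": TCP position; "eef_rot": TCP orientation; "contact_force": force on the tool from outside, world axes, zero at the start; "moment": the same for the moment, N m; "gripper_width": finger opening in m.
Only numpy, scipy, OpenCV 4.12 (cv2) and the standard library are available. Lean on these libraries where they do the work, as an engineer would, in place of code of your own. Each camera call takes 0.05 s, during which the arm holds its last target.

### The job

Pick up the dark grey metal drill cover by its black grip bar and slide it level into the open mouth of the wooden jig, under the two metal lips, feeling along until the blind hole under its middle finds the brass locating pin and the cover drops onto the spring pad. Then press the cover down until the spring pad is fully home, and finish like that: still gripping the bar and holding the cover down, not letting go. Leave the other things on the bench where they are.

Things in the scene. Friction and masses are not known exactly. Their poses are not given: they have to be found in the camera images.
- cover_grip (a point): Grip point of the loose drill cover (0.25 kg): a dark grey metal plate 90 mm (x) by 100 mm (y), 14 mm thick, lying flat, brass bushes on top, with a black bar upright on its middle: 50 mm long along x, 16 mm wide (y), its top 64 mm above the plate's underside. This point is in the bar, 42 mm above that underside. x along the bar, z up. Turned half round, the cover is the same.
- cover_hole (a point): Centre of the cover's flat underside, at the mouth of its blind round hole: 12 mm wide, 12 mm deep, chamfered 1 mm; axes as cover_grip.
- jig: Fixed jig: plywood base, wooden side cheeks, aluminium lips. Origin at bench height on the channel's centreline; +x is the way the cover slides in (bar along x), y across, z up. The channel, 103 mm wide, runs from x = -65 mm (open mouth) to an end wall at x = +85 mm. The spring pad forms its floor, 22 mm above the bench; the cover's underside comes down to 22 mm on it, and to 17 mm when pressed home.
- jig_mouth (a point): Middle of the channel's open mouth (jig x = -65 mm), 30 mm above the bench, axes as the jig's; the cheeks flare outward 15 mm more in front of it. Lips overhang both sides of the channel: underside 46 mm, top 51 mm above the bench, 84 mm apart, so the cover enters only through the mouth, its bar standing up through the gap.
- pin_range (a point): Not the pin: the middle of its range, at jig x = +15 mm, at the height of the pin's tip, 28 mm above the bench. The fixed brass pin stands on the centreline up to 15 mm before or behind this (jig x 0 to +30 mm), differs each time, and must be seen or felt. 10 mm thick, top 4.5 mm a cone to a 4 mm flat tip. Until the hole meets it, the cover rides over it, underside 28 to 32 mm above the bench.
- jig_pad (a joint): Travel of the spring pad (grey, with copper blanks on it), 0 = up, 0.005 m = fully down. The spring takes about 5 N to start and 11 N to be fully down, and lifts the cover again if it is let go.
- doming_block: bare steel doming block, a 42 mm cube with round hollows; origin at the centre of its underside
- lighter: green lighter lying flat, 25x76x13 mm; origin under its centre
- copper_coil: flat coil of copper wire, 67 mm across, 8 mm high; origin under its centre

How it is judged:
By the outcome, as a careful person would: the job done as asked, in the order asked, and still so for the second after the job is handed in, while the arm keeps its last pose, push and grip.
It also fails if it takes over 58 s, if anything falls off the work surface, if the arm or the gripper's body presses on something with over 40 N, if the wrist force passes 120 N, or if a joint passes its speed limit or range.

## Working session

There is one attempt and no reset: what is moved stays moved. The work goes in short steps, Python scripts to look and compute and a tool call to move; the robot and the scene stay as the last step left them, time stands still between calls to the robot, and variables do not carry over. Pictures are saved under pics/ and viewed, and the job is handed in when it is done.

Besides the shell and the picture viewer there is one more tool, called after "Call:" in YAML: its name, and indented under it one key for each argument. apply_moves: Moves the arm, as the interface text tells. Its arguments: {"type":"object","properties":{"plan":{"type":"array","items":{"type":"array"}},"squeeze":{"type":"number"}},"required":["plan"]}

```bash
mkdir -p pics; ls
python3 - <<'E'
from plant import get_state, viewer, r
import cv2
print(get_state()); print(r.hold_point_z)
for n in("scene","top"):
    c=viewer.capture(n); cv2.imwrite(f"pics/{n}0.png",c["frame"]); print(n,c["K"].tolist(),c["R"].tolist(),c["t"].tolist())
E
```

```text
pics
{'time_s': 0.0, 'joints': array([-5.32785142e+01,  2.05882913e+01,  6.35808359e-01, -2.09239614e-02,
       -7.01350016e+01, -1.65080920e+01]), 'qd': array([ 0.08937068,  0.03211533, -0.05836637, -0.04451634, -0.02209374,
        0.08887131]), 'joint_torque': array([ 1.00220059e-03, -5.82716739e+01,  2.93074644e+01,  6.99754223e+00,
        7.11113287e-03, -1.97905629e-04]), 'tcp_pos': array([ 0.2330598 , -0.63298756,  0.22567109]), 'eef_rot': array([-1.79993998e+02, -8.94682345e-02,  1.10206264e+02]), 'contact_force': array([ 0.14930153, -0.48663679, -0.60983377]), 'moment': array([ 0.01515329, -0.02184699, -0.00055418]), 'gripper_width': 0.08756587001076989}
0.0188
scene [[460.20307427506845, 0.0, 280.39335739895273], [0.0, 460.20307427506845, 210.23050509330292], [0.0, 0.0, 1.0]] [[-0.4765208352836583, -0.8788813286529287, 0.022259912080401074], [-0.4318985789492407, 0.21196751248654877, -0.8766603624847489], [0.7657620459661024, -0.4273609525863675, -0.48059453301331007]] [0.3948269883090551, 0.24474983678589352, 0.936302124242069]
top [[472.3730796912879, 0.0, 278.6882541029177], [0.0, 472.3730796912879, 218.77035281880987], [0.0, 0.0, 1.0]] [[0.022483532181431832, -0.9997053923743131, -0.009144355546847439], [-0.9936757257445104, -0.021339539983807488, -0.11024144456328755], [0.11001383025223437, 0.011565141201045659, -0.9938627695322086]] [0.14654244507725528, 0.5390532928283678, 1.276740786188107]
```

View pics/scene0.png

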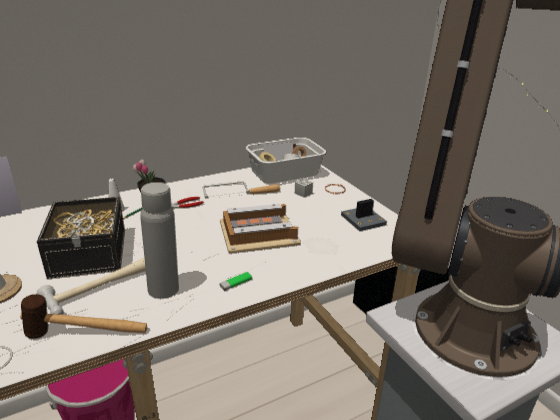

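View pics/top0.png

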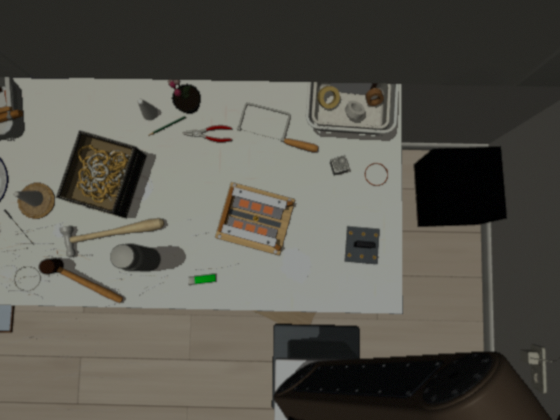

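The top view shows the cover at about (363,245) and the jig at about (256,217). I'll enlarge both.

Run:
```python
import cv2
t=cv2.imread("pics/top0.png"); s=cv2.imread("pics/scene0.png")
def crop(im,x,y,w,h,k,n,g=1.0):
    c=cv2.resize(im[y:y+h,x:x+w],None,fx=k,fy=k,interpolation=cv2.INTER_CUBIC)
    cv2.imwrite(n,cv2.convertScaleAbs(c,alpha=g))
crop(t,206,175,100,85,7,"pics/tj.png",1.3)
crop(t,333,215,60,60,9,"pics/tc.png",2)
crop(s,210,190,110,70,7,"pics/sj.png")
crop(s,330,190,70,50,9,"pics/sc.png",1.7)
```

```text
(no output)
```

View pics/tj.png

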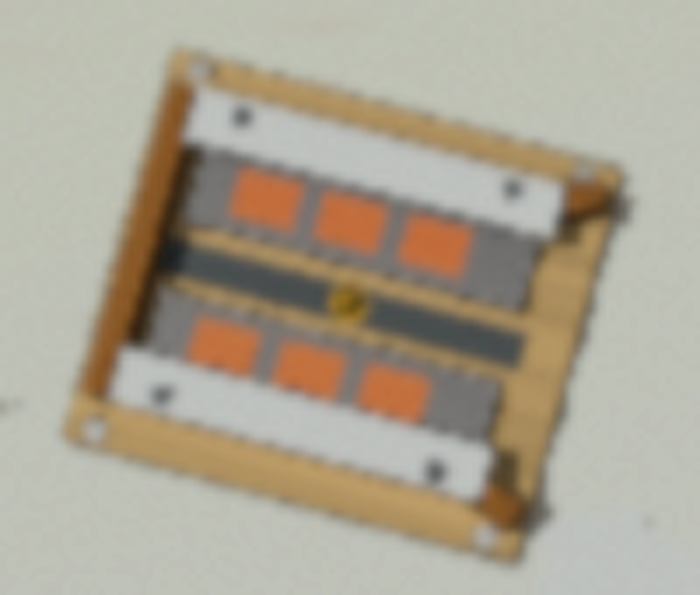

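View pics/tc.png

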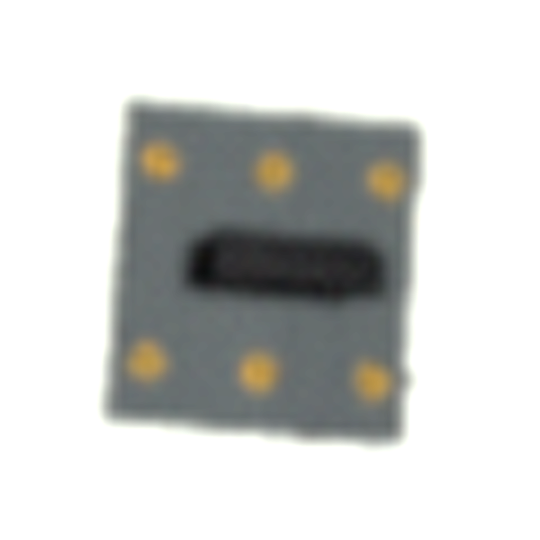

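View pics/sj.png

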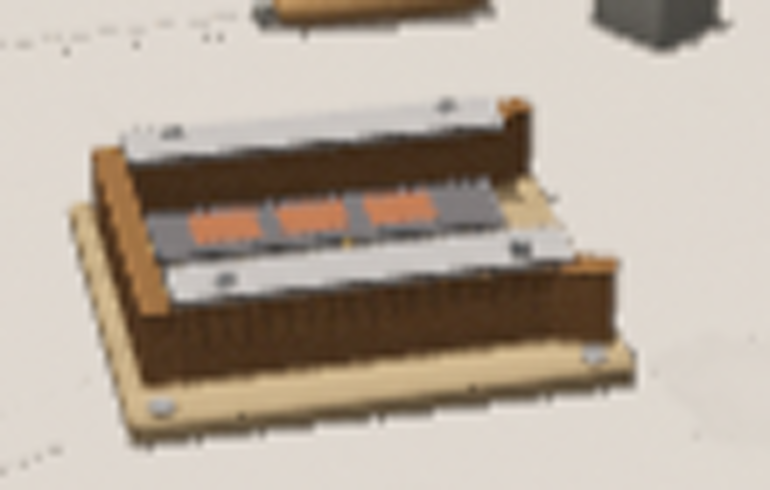

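View pics/sc.png

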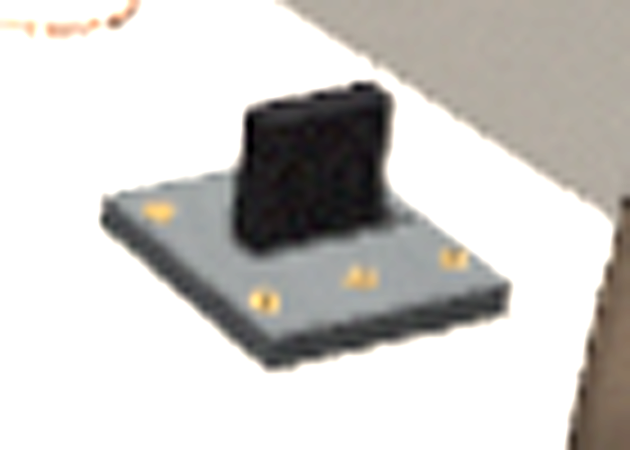

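```bash
cat > h.py <<'E'
import numpy as np, pickle
cams={"top":(np.array([[472.3730796912879,0,278.6882541029177],[0,472.3730796912879,218.77035281880987],[0,0,1]]),np.array([[0.022483532181431832,-0.9997053923743131,-0.009144355546847439],[-0.9936757257445104,-0.021339539983807488,-0.11024144456328755],[0.11001383025223437,0.011565141201045659,-0.9938627695322086]]),np.array([0.14654244507725528,0.5390532928283678,1.276740786188107])),
"scene":(np.array([[460.20307427506845,0,280.39335739895273],[0,460.20307427506845,210.23050509330292],[0,0,1]]),np.array([[-0.4765208352836583,-0.8788813286529287,0.022259912080401074],[-0.4318985789492407,0.21196751248654877,-0.8766603624847489],[0.7657620459661024,-0.4273609525863675,-0.48059453301331007]]),np.array([0.3948269883090551,0.24474983678589352,0.936302124242069]))}
def back(cam,uv,z):
    K,R,t=cams[cam]; d=R.T@np.linalg.solve(K,[uv[0],uv[1],1]); c=-R.T@t
    return c+d*(z-c[2])/d[2]
def proj(cam,X):
    K,R,t=cams[cam]; p=K@(R@X+t); return p[:2]/p[2]
def un(p,x,y,k): return ((p[0]+.5)/k-.5+x,(p[1]+.5)/k-.5+y)
E
python3 - <<'E'
from h import *
np.set_printoptions(precision=4,suppress=True)
def ang(a,b): d=b-a; return np.degrees(np.arctan2(d[1],d[0])),np.linalg.norm(d)
P=[back("top",un(p,333,215,9),.014) for p in[(130,100),(418,125),(402,438),(108,415)]]
print("cover top",np.mean(P,0),ang(P[1],P[0]),ang(P[2],P[3]),ang(P[2],P[1]),ang(P[3],P[0]))
B=[back("top",un(p,333,215,9),.014) for p in[(160,160),(387,180),(372,381),(147,360)]]
print("bush",np.mean(B,0),ang(B[1],B[0]),ang(B[2],B[3]),ang(B[2],B[1]))
S=[back("scene",un(p,330,190,9),.014) for p in[(102,200),(272,348),(510,285)]]
print("cover scene mid of diag",(S[0]+S[2])/2, ang(S[0],S[1]),ang(S[2],S[1]))
L=[back("top",un(p,206,175,7),.051) for p in[(195,88),(567,182),(553,238),(185,140),(122,345),(495,448),(478,500),(110,398)]]
print("lips far/right end mids", )
inn=[L[2],L[3],L[4],L[5]]
print(ang(L[1],L[0]),ang(L[2],L[3]),ang(L[5],L[4]),ang(L[6],L[7]),ang(L[5],L[2]),ang(L[4],L[3]))
print("mouth mid",(L[2]+L[5])/2,(L[1]+L[6])/2,"end mid",(L[3]+L[4])/2,(L[0]+L[7])/2)
S=[back("scene",un(p,210,190,7),.051) for p in[(122,135),(500,97),(575,232),(165,265),(503,127),(135,162),(575,262),(175,305)]]
print("scene mouth outer/inner", S[4],S[2],"mid",(S[4]+S[2])/2,"end",(S[5]+S[3])/2, ang(S[2],S[3]),ang(S[4],S[5]))
print("pin top",back("top",un((349,302),206,175,7),.027),"scene",back("scene",un((347,243),210,190,7),.028))
E
```

```text
cover top [ 0.4707 -0.0746  0.014 ] (np.float64(86.24168423585257), np.float64(0.08940850923243292)) (np.float64(86.80925931709213), np.float64(0.09048597328723315)) (np.float64(-2.955000964450304), np.float64(0.09690346409589433)) (np.float64(-3.591002409304479), np.float64(0.09779070111660125))
bush [ 0.4704 -0.0752  0.014 ] (np.float64(86.1817485411066), np.float64(0.07037140788534839)) (np.float64(85.93499220173642), np.float64(0.06941819380191822)) (np.float64(-4.245348494652202), np.float64(0.06235473905794166))
cover scene mid of diag [ 0.4628 -0.0703  0.014 ] (np.float64(175.81548968132702), np.float64(0.09996724684822042)) (np.float64(88.5706049952262), np.float64(0.09058303421913232))
lips far/right end mids
(np.float64(76.88332731003406), np.float64(0.1506036773027019)) (np.float64(76.18338092662103), np.float64(0.149227089861853)) (np.float64(75.79990108336364), np.float64(0.15061957603516216)) (np.float64(75.78105573357075), np.float64(0.14838562537966082)) (np.float64(-14.103561927458477), np.float64(0.08505285014006632)) (np.float64(-15.05382466597452), np.float64(0.08406329374616196))
mouth mid [0.5205 0.1531 0.051 ] [0.5215 0.1536 0.051 ] end mid [0.5568 0.2985 0.051 ] [0.5568 0.2989 0.051 ]
scene mouth outer/inner [0.5519 0.148  0.051 ] [0.4679 0.1632 0.051 ] mid [0.5099 0.1556 0.051 ] end [0.5514 0.299  0.051 ] (np.float64(72.67267229878449), np.float64(0.15286178544445195)) (np.float64(75.07454856380615), np.float64(0.14577684614203243))
pin top [0.5376 0.223  0.027 ] scene [0.5333 0.2257 0.028 ]
```

The mouth faces image right, so jig +x is about 76° in the world. The brass pin is visible in both views. The two cameras disagree by up to about 10 mm, so I'll check them against the gripper once it is above the cover. First I turn the tool to the bar's yaw, about 176°.

Call:
apply_moves:
  plan:
    - [0,[0,0,0],-1]
    - [0,[0,0,0],-1]
    - [0,[0,0,0],-1]
    - [0,[0,0,0],-1]
    - [0,[0,0,0],-1]
    - [0,[0,0,0],-1]
    - [0,[0,0,0],-1]
    - [0,[0,0,0],-1]
    - [0,[0,0,0],-1]
    - [0,[0,0,0],-1]
    - [0,[0,0,0],-1]
    - [0,[0,0,0],0]
  squeeze: 30

```text
time_s: 1.6
tcp_pos: [0.2331, -0.6332, 0.2261]
eef_rot: [180.0, -0.0, 176.2]
contact_force: [-0.1, -1.0, -0.1]
gripper_width: 0.0877
```

Call:
apply_moves:
  plan:
    - [0,[-0.33,0.95,0.15],0]
    - [0,[-0.33,0.95,0.15],0]
    - [0,[-0.33,0.95,0.15],0]
    - [0,[-0.33,0.95,0.15],0]
    - [0,[-0.33,0.95,0.15],0]
    - [0,[-0.33,0.95,0.15],0]
    - [0,[-0.33,0.95,0.15],0]
    - [0,[-0.33,0.95,0.15],0]
    - [0,[-0.33,0.95,0.15],0]
    - [0,[-0.33,0.95,0.15],0]
    - [0,[-0.33,0.95,0.15],0]
    - [0,[-0.33,0.95,0.15],0]

```text
time_s: 3.1
tcp_pos: [0.4689, -0.076, 0.1366]
eef_rot: [180.0, 0.0, 176.1]
contact_force: [1.0, -0.6, 0.7]
gripper_width: 0.0881
```

Run:
```python
from plant import get_state, viewer
import cv2
from h import *
s=get_state(); print(s["time_s"],s["tcp_pos"],s["eef_rot"])
T=s["tcp_pos"]
for n in("scene","top"):
    c=viewer.capture(n); im=c["frame"]; cv2.imwrite(f"pics/{n}1.png",im)
    u=proj(n,T); print(n,u)
    x,y=int(u[0])-50,int(u[1])-45
    c=cv2.resize(im[y:y+90,x:x+100],None,fx=6,fy=6,interpolation=cv2.INTER_CUBIC)
    p=(int((u[0]-x+.5)*6-.5),int((u[1]-y+.5)*6-.5))
    c=cv2.convertScaleAbs(c,alpha=1.5); cv2.drawMarker(c,p,(0,0,255),0,14,1)
    cv2.imwrite(f"pics/{n}1c.png",c); print(x,y)
```

```text
3.1 [ 0.4688811  -0.07604512  0.13656154] [1.79991272e+02 3.35467720e-02 1.76062478e+02]
scene [368.35979951 176.10546108]
318 131
top [370.59205314 242.43636811]
320 197
```

View pics/scene1c.png

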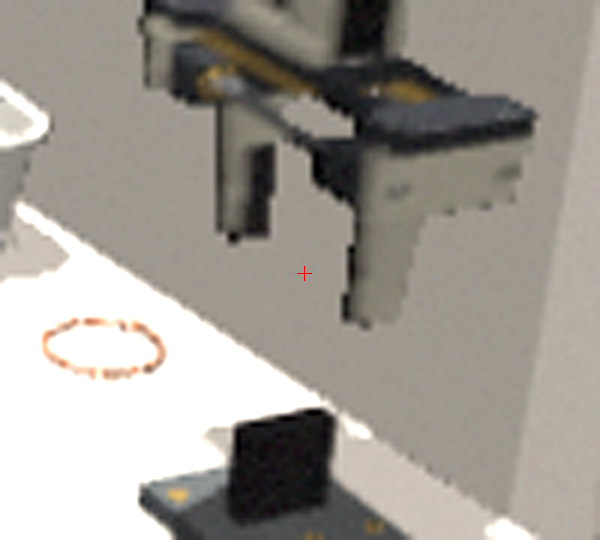

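View pics/top1c.png

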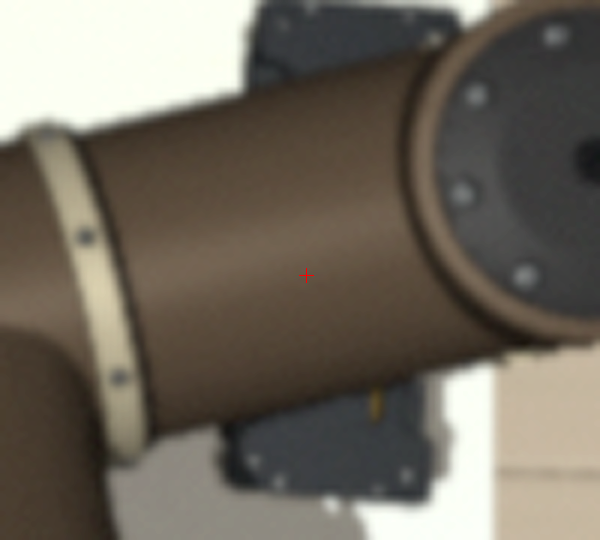

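Run:
```python
from h import *
import cv2
T=np.array([.46888,-.07604,.13656]); a=np.radians(176.06)
X=np.array([np.cos(a),np.sin(a),0]);Y=np.array([np.sin(a),-np.cos(a),0])
im=cv2.imread("pics/scene1c.png")
for sx in(-1,1):
  for w in(.044,.065):
    for sy in(-1,1):
      u=proj("scene",T+X*sx*w+Y*sy*.0095); p=((u-[318,131])+.5)*6-.5
      print(sx,w,sy,p.round()); cv2.drawMarker(im,tuple(int(v) for v in p),(0,0,255) if w<.05 else (255,0,0),0,10,1)
cv2.imwrite("pics/s1m.png",im[180:360,180:450].repeat(3,0).repeat(3,1)[:, :800])
```

```text
-1 0.044 -1 [269. 234.]
-1 0.044 1 [234. 240.]
-1 0.065 -1 [244. 217.]
-1 0.065 1 [210. 223.]
1 0.044 -1 [378. 308.]
1 0.044 1 [343. 315.]
1 0.065 -1 [407. 327.]
1 0.065 1 [371. 334.]
```

View pics/s1m.png

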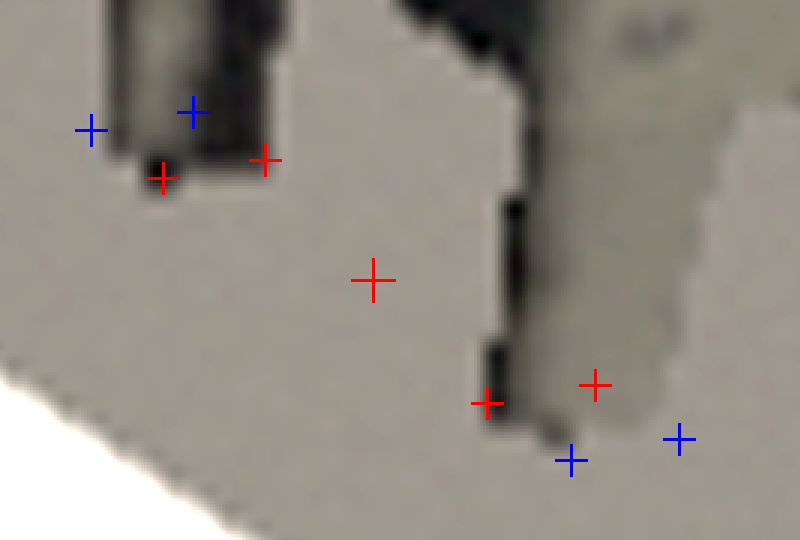

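```bash
cat >> h.py <<'E'
import cv2
def overlay(cam,img,boxes,x,y,w,h,k,out,g=1.0):
    c=cv2.resize(img[y:y+h,x:x+w],None,fx=k,fy=k,interpolation=cv2.INTER_CUBIC); c=cv2.convertScaleAbs(c,alpha=g)
    for pts,col in boxes:
        q=[tuple(int(round(v)) for v in (proj(cam,np.array(p))-[x,y]+.5)*k-.5) for p in pts]
        cv2.polylines(c,[np.array(q)],True,col,1)
    cv2.imwrite(out,c)
def rect(cx,cy,yaw,x0,x1,y0,y1,z):
    a=np.radians(yaw); return [(cx+np.cos(a)*p-np.sin(a)*q,cy+np.sin(a)*p+np.cos(a)*q,z) for p,q in((x0,y0),(x1,y0),(x1,y1),(x0,y1))]
def cover(cx,cy,yaw,z=0,col=(0,0,255)):
    return [(rect(cx,cy,yaw,-.045,.045,-.05,.05,z+.014),col),(rect(cx,cy,yaw,-.045,.045,-.05,.05,z),(0,255,255)),(rect(cx,cy,yaw,-.025,.025,-.008,.008,z+.064),(255,0,0))]
E
python3 - <<'E'
from h import *
t=cv2.imread("pics/top0.png"); s=cv2.imread("pics/scene0.png")
b=cover(.4705,-.0748,86.2)
overlay("top",t,b,333,215,60,60,9,"pics/ot.png",2)
overlay("scene",s,b,330,190,70,50,9,"pics/os.png",1.3)
E
```

```text
(no output)
```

View pics/ot.png

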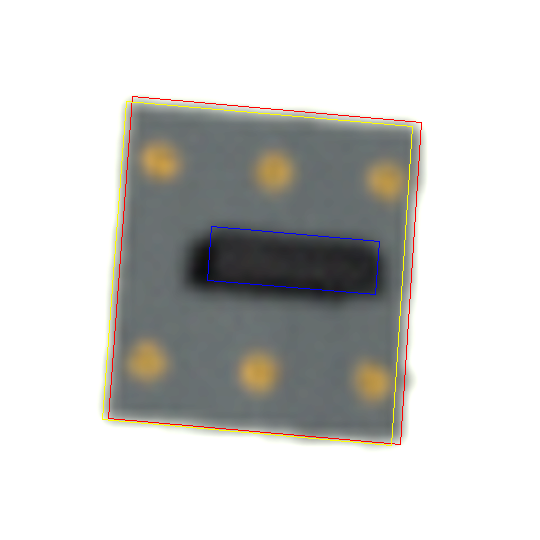

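View pics/os.png

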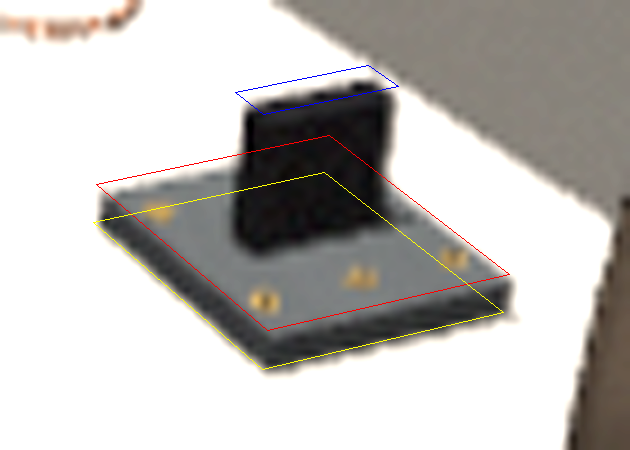

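The scene view puts the cover within a few mm of the top view's position, and the jaws will centre it across the bar. Descending now to grip 42 mm above the underside.

Call:
apply_moves:
  plan:
    - [0,[0,0,0.5],0]
    - [0,[0,0,0.5],0]
    - [0,[0,0,0.5],0]
    - [0,[0,0,0.4],0]
    - [0,[0,0,0.25],0]
    - [0,[0,0,0.12],0]
    - [0,[0,0,0],0]
  squeeze: 25

```text
time_s: 4.08
tcp_pos: [0.4685, -0.0779, 0.0231]
eef_rot: [-180.0, -0.0, 176.2]
contact_force: [0.3, 0.2, -0.1]
gripper_width: 0.0873
```

Call:
apply_moves:
  plan:
    - [100,[0,0,0],0]
    - [160,[0,0,0],0]
    - [200,[0,0,0],0]
    - [220,[0,0,0],0]
    - [240,[0,0,0],0]
    - [255,[0,0,0],0]
    - [255,[0,0,0],0]
    - [255,[0,0,0],0]
  squeeze: 25

```text
time_s: 5.08
tcp_pos: [0.4683, -0.0777, 0.023]
eef_rot: [-180.0, -0.0, 176.2]
contact_force: [-0.5, -0.4, 0.2]
gripper_width: 0.0157
```

Call:
apply_moves:
  plan:
    - [255,[0,0,0],0]
    - [255,[0,0,0],0]
    - [255,[0,0,-0.2],0]
    - [255,[0,0,-0.4],0]
    - [255,[0,0,-0.2],0]
    - [255,[-0.1,0.5,0],0]
    - [255,[-0.1,0.7,0],0]
    - [255,[-0.1,0.7,0],0]
    - [255,[-0.1,0.7,0],0]
    - [255,[-0.05,0.45,0],0]
    - [255,[0,0,0],0.83]
    - [255,[0,0,0],0.84]
  squeeze: 50

```text
time_s: 6.58
tcp_pos: [0.5008, 0.0734, 0.0631]
eef_rot: [-180.0, -0.0, 166.1]
contact_force: [0.2, -0.2, -2.6]
gripper_width: 0.0155
```

Call:
apply_moves:
  plan:
    - [255,[0,0,0],0]
    - [255,[0,0,0],0]
    - [255,[0,0,0],0]

```text
time_s: 6.95
tcp_pos: [0.5009, 0.0729, 0.0631]
eef_rot: [180.0, 0.0, 166.2]
contact_force: [-0.1, 0.0, -1.7]
gripper_width: 0.0156
```

Run:
```python
from plant import get_state, viewer
from h import *
s=get_state(); print(s["time_s"],s["tcp_pos"],s["eef_rot"],s["contact_force"],s["moment"],s["gripper_width"])
T=s["tcp_pos"]; yaw=s["eef_rot"][2]-90; a=np.radians(yaw)
jo=np.array([.5365,.2165]); jy=76.16
jig=[(rect(*jo,jy,-.065,.085,-.0515,-.042,.051),(0,255,0)),(rect(*jo,jy,-.065,.085,.042,.0515,.051),(0,255,0)),(rect(*jo,jy,-.065,.085,-.042,.042,.046),(255,255,0))]
b=cover(T[0]+.003*np.cos(a),T[1]+.003*np.sin(a),yaw,T[2]-.023)
for n,x,y,w,h in(("scene",200,170,160,110),("top",206,165,160,110)):
    c=viewer.capture(n); im=c["frame"]; cv2.imwrite(f"pics/{n}2.png",im)
    overlay(n,im,b+jig,x,y,w,h,5,f"pics/{n}2o.png",1.2)
    overlay(n,im,[],x,y,w,h,5,f"pics/{n}2c.png",1.2)
```

```text
6.95 [0.50091524 0.07286438 0.06311497] [1.79994577e+02 2.02127779e-03 1.66242489e+02] [-0.12268592  0.03208442 -1.67513046] [-0.01873405  0.06007463  0.01496872] 0.015635829310305903
```

View pics/scene2o.png

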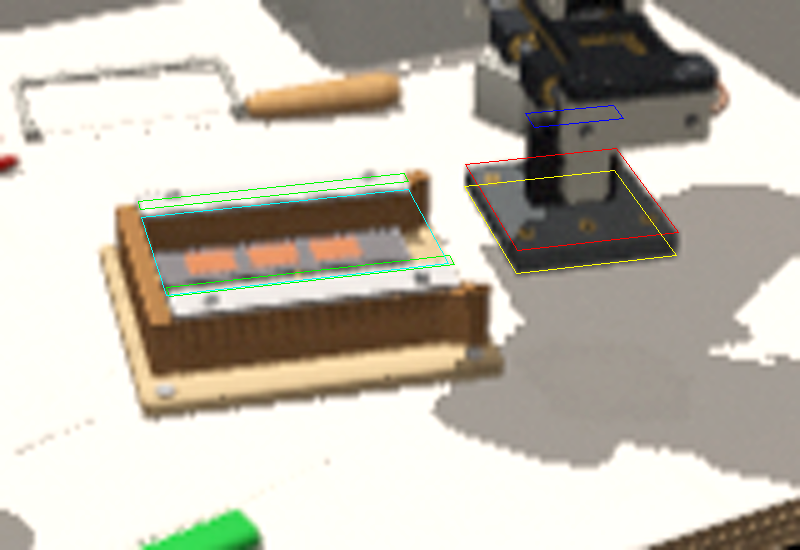

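View pics/top2o.png

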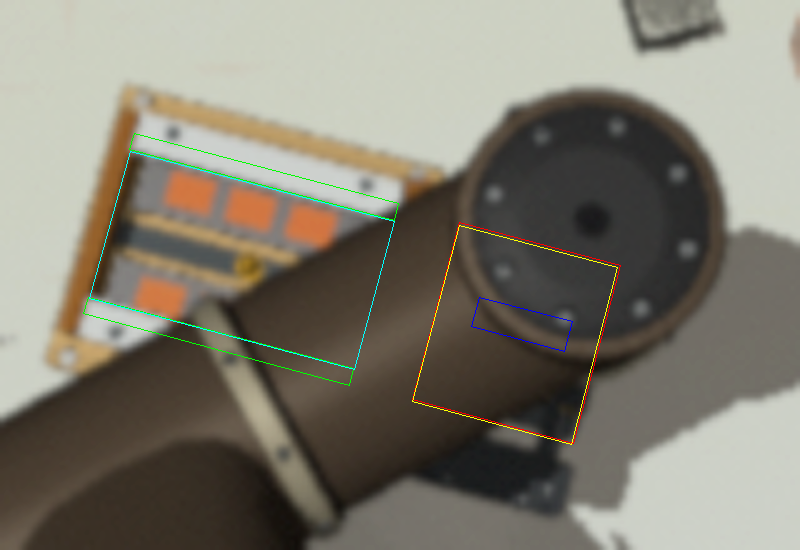

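Run:
```python
from h import *
im=cv2.imread("pics/scene2.png")
T=np.array([.50092,.07286,.06311]); yaw=76.24;a=np.radians(yaw)
b=cover(T[0]+.003*np.cos(a),T[1]+.003*np.sin(a),yaw,T[2]-.023)
overlay("scene",im,b,285,190,60,45,12,"pics/a.png",1.5)
overlay("scene",im,[],285,190,60,45,12,"pics/b.png",1.5)
```

```text
(no output)
```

View pics/a.png

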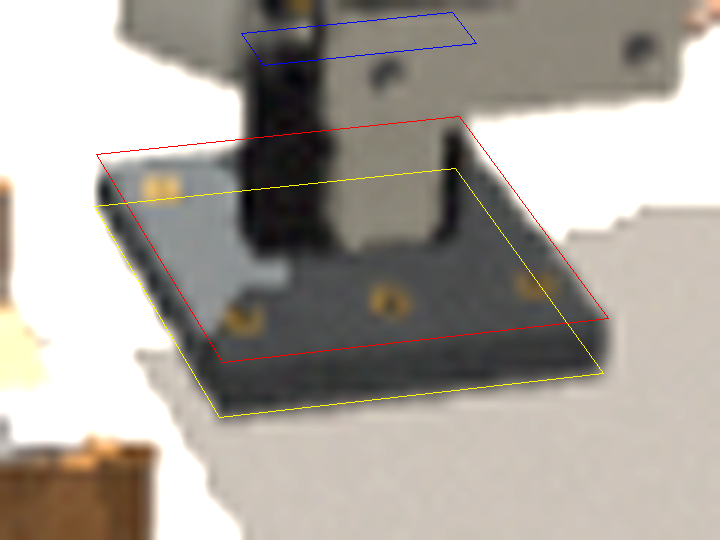

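View pics/b.png

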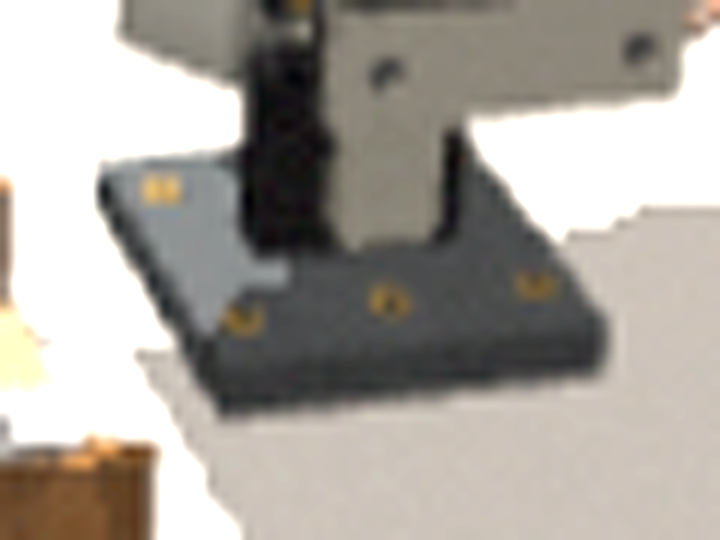

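Run:
```python
from h import *
s=cv2.imread("pics/scene0.png");t=cv2.imread("pics/top0.png")
def jig(x,y,yaw):
    return [(rect(x,y,yaw,-.065,.085,-.042,.042,.051),(0,0,255)),(rect(x,y,yaw,-.065,.085,-.042,.042,.046),(255,255,0)),(rect(x,y,yaw,.002,.012,-.005,.005,.028),(255,0,255))]
for i,j in enumerate([(.534,.2165,76.16),(.528,.2175,76.16)]):
    overlay("scene",s,jig(*j),215,195,100,65,8,f"pics/js{i}.png",1)
    overlay("top",t,jig(*j),206,175,100,85,7,f"pics/jt{i}.png",1.3)
```

```text
(no output)
```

View pics/js0.png

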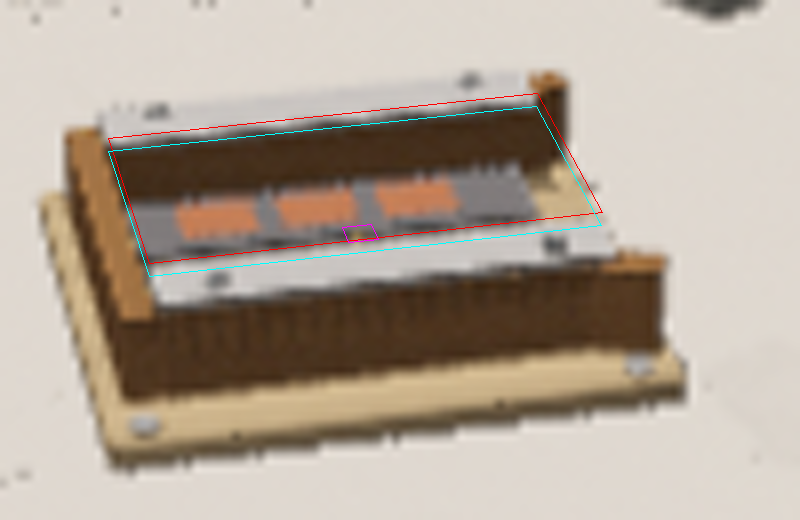

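View pics/js1.png

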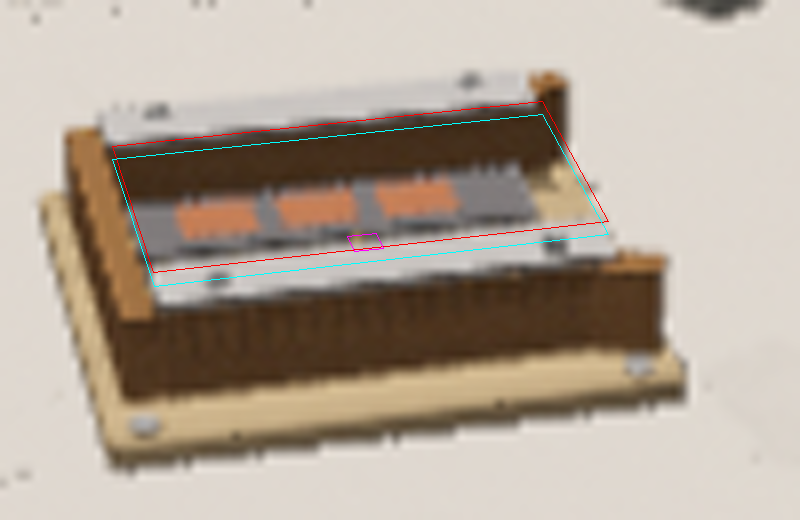

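View pics/jt0.png

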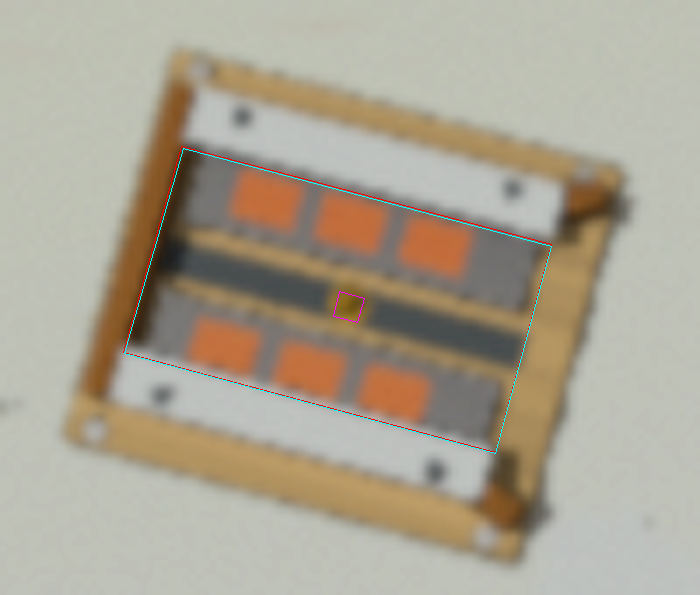

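The jig overlay at (0.534, 0.2165), yaw 76.2°, fits both views. The cover is about 2 mm off the centreline, so I shift it across, lower the underside to 30 mm and approach the mouth.

Call:
apply_moves:
  plan:
    - [255,[0.04,0,0.1],0]
    - [255,[0,0,0.1],0]
    - [255,[0,0.2,0],0]
    - [255,[0,0.2,0],0]
    - [255,[0,0.1,0],0]
    - [255,[0,0,0],0]

```text
time_s: 7.8
tcp_pos: [0.5051, 0.0983, 0.0531]
eef_rot: [180.0, 0.0, 166.2]
contact_force: [0.0, -0.4, -2.5]
gripper_width: 0.0158
```

Call:
apply_moves:
  plan:
    - [255,[0,0.1,0],0]
    - [255,[0,0.1,0],0]
    - [255,[0,0,0],0]

```text
time_s: 8.18
tcp_pos: [0.5075, 0.1078, 0.0531]
eef_rot: [180.0, 0.0, 166.2]
contact_force: [-0.2, -0.6, -2.4]
gripper_width: 0.016
```

Run:
```python
from plant import get_state, viewer
from h import *
s=get_state(); print(s["time_s"],s["tcp_pos"],s["eef_rot"],s["contact_force"],s["moment"],s["gripper_width"])
im=viewer.capture("scene")["frame"]; cv2.imwrite("pics/scene3.png",im)
overlay("scene",im,[],235,180,100,75,8,"pics/scene3c.png",1.3)
```

```text
8.175 [0.50753547 0.10775883 0.05310712] [1.79991281e+02 1.04729967e-02 1.66210072e+02] [-0.24390938 -0.56853289 -2.40756872] [0.04487413 0.08946809 0.0348897 ] 0.01597149508406686
```

View pics/scene3c.png

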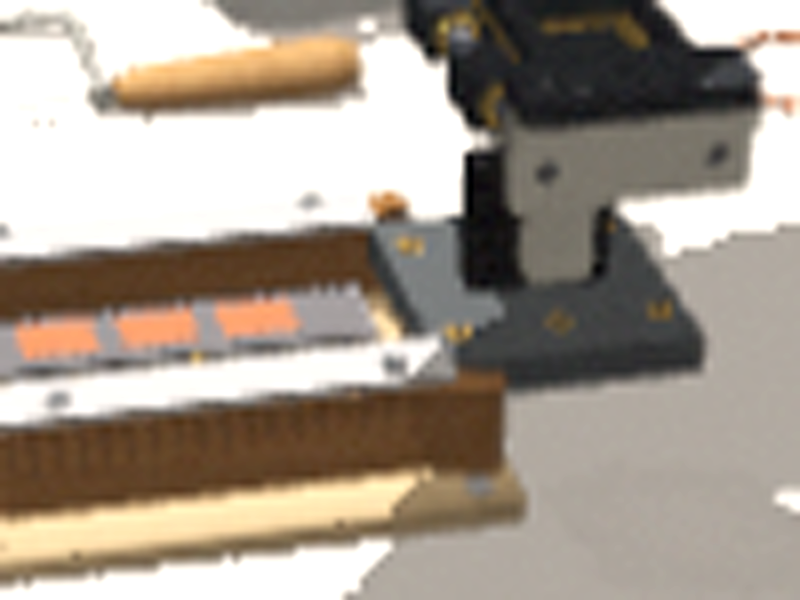

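The front edge is at the mouth between the flares, and I read no side force. I'll slide in gently.

Call:
apply_moves:
  plan:
    - [255,[0,0.06,0],0]
    - [255,[0,0.06,0],0]
    - [255,[0,0,0],0]

```text
time_s: 8.6
tcp_pos: [0.5089, 0.1134, 0.0531]
eef_rot: [180.0, 0.0, 166.2]
contact_force: [0.5, 0.5, -3.1]
gripper_width: 0.0156
```

Call:
apply_moves:
  plan:
    - [255,[0,0.08,0],0]
    - [255,[0,0.08,0],0]
    - [255,[0,0,0],0]

```text
time_s: 8.98
tcp_pos: [0.5108, 0.1214, 0.053]
eef_rot: [180.0, 0.0, 166.2]
contact_force: [-0.3, -0.6, -2.8]
gripper_width: 0.0158
```

Call:
apply_moves:
  plan:
    - [255,[0,0.1,0],0]
    - [255,[0,0.1,0],0]
    - [255,[0,0,0],0]

```text
time_s: 9.35
tcp_pos: [0.5132, 0.1312, 0.0531]
eef_rot: [180.0, 0.0, 166.2]
contact_force: [0.5, -1.5, -2.3]
gripper_width: 0.0157
```

Call:
apply_moves:
  plan:
    - [255,[0,0.1,0],0]
    - [255,[0,0.1,0],0]
    - [255,[0,0.1,0],0]
    - [255,[0,0,0],0]

```text
time_s: 9.85
tcp_pos: [0.5168, 0.1457, 0.0531]
eef_rot: [180.0, 0.0, 166.2]
contact_force: [-0.5, 0.7, -2.5]
gripper_width: 0.0159
```

Call:
apply_moves:
  plan:
    - [255,[0,0.1,0],0]
    - [255,[0,0.1,0],0]
    - [255,[0,0.1,0],0]
    - [255,[0,0,0],0]

```text
time_s: 10.35
tcp_pos: [0.5204, 0.1603, 0.053]
eef_rot: [180.0, 0.0, 166.2]
contact_force: [-0.8, 1.2, -2.0]
gripper_width: 0.0157
```

Call:
apply_moves:
  plan:
    - [255,[0,0.1,0],0]
    - [255,[0,0.1,0],0]
    - [255,[0,0.1,0],0]
    - [255,[0,0.1,0],0]
    - [255,[0,0,0],0]

```text
time_s: 10.98
tcp_pos: [0.5251, 0.1797, 0.053]
eef_rot: [180.0, 0.0, 166.2]
contact_force: [0.2, 0.8, -2.2]
gripper_width: 0.0157
```

Call:
apply_moves:
  plan:
    - [255,[0,0.1,0],0]
    - [255,[0,0.1,0],0]
    - [255,[0,0.1,0],0]
    - [255,[0,0.1,0],0]
    - [255,[0,0,0],0]

```text
time_s: 11.6
tcp_pos: [0.5299, 0.1991, 0.053]
eef_rot: [-180.0, 0.0, 166.2]
contact_force: [0.7, 0.2, -2.0]
gripper_width: 0.0158
```

Run:
```python
from plant import get_state, viewer
from h import *
s=get_state(); T=s["tcp_pos"];print(s["time_s"],T,s["eef_rot"],s["contact_force"],s["moment"])
d=T[:2]-[.534,.2165]; a=np.radians(76.16); print("along",d@[np.cos(a),np.sin(a)],"lat",d@[-np.sin(a),np.cos(a)])
im=viewer.capture("scene")["frame"]; cv2.imwrite("pics/scene4.png",im)
y=s["eef_rot"][2]-90;b=np.radians(y)
overlay("scene",im,cover(T[0]+.003*np.cos(b),T[1]+.003*np.sin(b),y,T[2]-.023),205,175,110,82,7,"pics/scene4c.png",1.3)
```

```text
11.6 [0.52989159 0.19909883 0.05302056] [-1.79999038e+02  2.28762354e-03  1.66215482e+02] [ 0.73225622  0.22688144 -2.04350287] [ 0.00661907  0.12913497 -0.02902908]
along -0.017878752336257072 lat -0.0001734288427633225
```

View pics/scene4c.png

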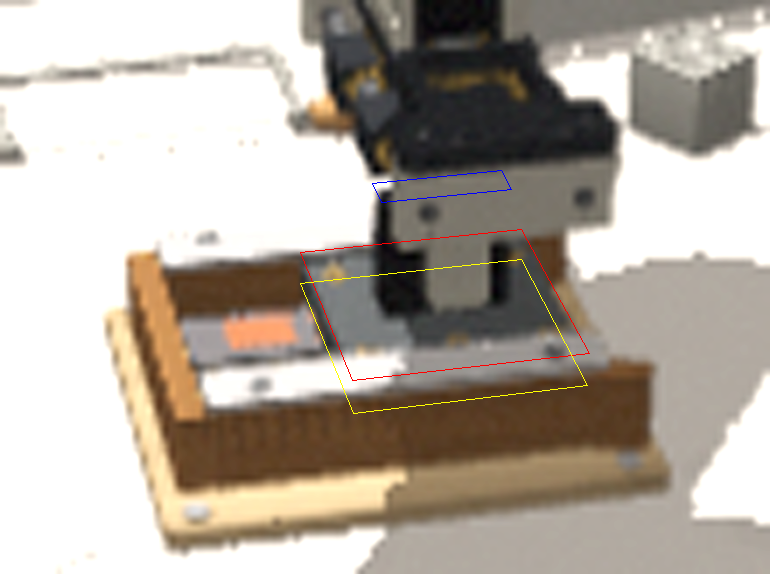

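The cover is under both lips and moving freely. I'll advance 12 mm, then lower it to touch the pin tip.

Call:
apply_moves:
  plan:
    - [255,[0,0.12,0],0]
    - [255,[0,0.12,0],0]
    - [255,[0,0,0],0]

```text
time_s: 12.02
tcp_pos: [0.5329, 0.2109, 0.0531]
eef_rot: [180.0, 0.0, 166.2]
contact_force: [-0.3, -1.1, -3.3]
gripper_width: 0.0159
```

Call:
apply_moves:
  plan:
    - [255,[0,0,0.02],0]
    - [255,[0,0,0.02],0]
    - [255,[0,0,0.02],0]
    - [255,[0,0,0],0]

```text
time_s: 12.52
tcp_pos: [0.5327, 0.2103, 0.0507]
eef_rot: [180.0, 0.0, 166.2]
contact_force: [-2.0, -0.3, 4.9]
gripper_width: 0.0157
```

Contact with the pin tip: the underside stopped at about 28 mm with some 7 N of push. Now I feel forward.

Call:
apply_moves:
  plan:
    - [255,[0,0.04,0],0]
    - [255,[0,0.04,0],0]
    - [255,[0,0,0],0]

```text
time_s: 12.9
tcp_pos: [0.5337, 0.2138, 0.0507]
eef_rot: [-180.0, 0.0, 166.2]
contact_force: [-0.8, -2.3, 4.9]
gripper_width: 0.0159
```

Call:
apply_moves:
  plan:
    - [255,[0,0.03,0],0]
    - [255,[0,0.03,0],0]
    - [255,[0,0,0],0]

```text
time_s: 13.28
tcp_pos: [0.5345, 0.2174, 0.0501]
eef_rot: [180.0, 0.0, 166.2]
contact_force: [-0.4, 1.2, -0.6]
gripper_width: 0.016
```

The push dropped away, so the tip is entering the hole. I'll advance slightly and lower.

Call:
apply_moves:
  plan:
    - [255,[0,0.03,0],0]
    - [255,[0,0,0.02],0]
    - [255,[0,0,0.02],0]
    - [255,[0,0,0],0]

```text
time_s: 13.78
tcp_pos: [0.5348, 0.2189, 0.048]
eef_rot: [180.0, 0.0, 166.2]
contact_force: [0.1, 1.2, -2.1]
gripper_width: 0.016
```

Call:
apply_moves:
  plan:
    - [255,[0,0.02,0.01],0]
    - [255,[0,0,0.02],0]
    - [255,[0,0,0],0]

```text
time_s: 14.15
tcp_pos: [0.5351, 0.2198, 0.0466]
eef_rot: [180.0, 0.0, 166.2]
contact_force: [-0.8, 2.2, -1.0]
gripper_width: 0.0158
```

Call:
apply_moves:
  plan:
    - [255,[0,0.02,0],0]
    - [255,[0,0,0.02],0]
    - [255,[0,0,0],0]

```text
time_s: 14.52
tcp_pos: [0.535, 0.2205, 0.0454]
eef_rot: [-180.0, -0.0, 166.2]
contact_force: [0.8, 0.1, -2.4]
gripper_width: 0.0155
```

Call:
apply_moves:
  plan:
    - [255,[0,0,0.02],0]
    - [255,[0,0,0],0]

```text
time_s: 14.78
tcp_pos: [0.5351, 0.2205, 0.0448]
eef_rot: [-180.0, 0.0, 166.2]
contact_force: [-1.7, -0.2, 2.3]
gripper_width: 0.0159
```

It has dropped onto the pad: underside about 22 mm, with the spring preload felt. Pressing down now.

Call:
apply_moves:
  plan:
    - [255,[0,0,0.02],0]
    - [255,[0,0,0.02],0]
    - [255,[0,0,0],0]

```text
time_s: 15.15
tcp_pos: [0.5351, 0.2205, 0.0427]
eef_rot: [-180.0, 0.0, 166.2]
contact_force: [-2.8, -0.5, 4.7]
gripper_width: 0.0159
```

Call:
apply_moves:
  plan:
    - [255,[0,0,0.02],0]
    - [255,[0,0,0.02],0]
    - [255,[0,0,0],0]
    - [255,[0,0,0],0]

```text
time_s: 15.65
tcp_pos: [0.5351, 0.2205, 0.0409]
eef_rot: [-180.0, 0.0, 166.2]
contact_force: [-3.1, -0.2, 7.2]
gripper_width: 0.0163
```

Call:
apply_moves:
  plan:
    - [255,[0,0,0.02],0]
    - [255,[0,0,0.02],0]
    - [255,[0,0,0],0]
    - [255,[0,0,0],0]

```text
time_s: 16.15
tcp_pos: [0.5352, 0.2205, 0.04]
eef_rot: [180.0, 0.0, 166.2]
contact_force: [-6.4, -1.4, 17.4]
gripper_width: 0.0159
```

It's on the hard stop: 0.9 mm more travel raised the force by 10 N. I'll relieve the side load a little and look.

Call:
apply_moves:
  plan:
    - [255,[0.01,0,0],0]
    - [255,[0,0,0],0]
    - [255,[0,0,0.006],0]
    - [255,[0,0,0],0]
    - [255,[0,0,0],0]

```text
time_s: 16.77
tcp_pos: [0.5352, 0.2206, 0.04]
eef_rot: [180.0, 0.1, 166.2]
contact_force: [-5.1, -3.0, 16.9]
gripper_width: 0.0157
```

Run:
```python
from plant import get_state, viewer
from h import *
s=get_state(); T=s["tcp_pos"];print(s["time_s"],T,s["eef_rot"],s["contact_force"],s["moment"],s["gripper_width"])
y=s["eef_rot"][2]-90;b=np.radians(y)
im=viewer.capture("scene")["frame"]; cv2.imwrite("pics/scene5.png",im)
overlay("scene",im,[],205,175,110,82,7,"pics/scene5c.png",1.5)
```

```text
16.775 [0.53515064 0.22056344 0.03996044] [1.79981812e+02 6.81752586e-02 1.66229401e+02] [-5.11046157 -2.97678828 16.87768662] [-0.94133781  2.25064383 -0.1161918 ] 0.015694227621909782
```

View pics/scene5c.png

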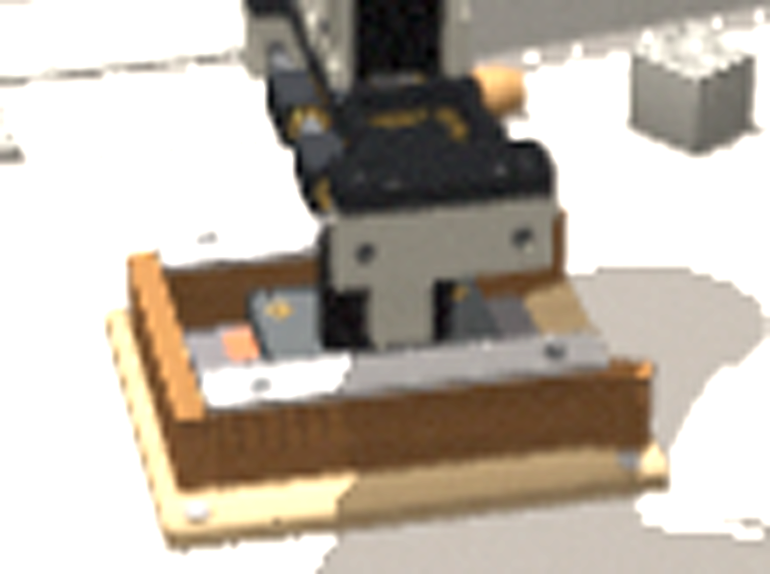

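Call:
apply_moves:
  plan:
    - [255,[0,0,0.01],0]
    - [255,[0,0,0],0]
    - [255,[0,0,0],0]
    - [255,[0,0,0],0]

```text
time_s: 17.32
tcp_pos: [0.5351, 0.2206, 0.0399]
eef_rot: [180.0, 0.1, 166.2]
contact_force: [-6.9, -2.7, 21.8]
gripper_width: 0.0158
```

The extra 0.5 mm of command added 5 N and moved the tool only 0.1 mm, so the pad is fully home. Handing in.

```bash
python3 -c "
from plant import close_job
print(close_job())"
```

```text
the job is handed in; nothing more can be done
None
```

The cover is in the jig, located on the brass pin and pressed fully home. The arm was still gripping the bar (50 N) and holding the cover down when I handed the job in at 17.3 s.

- **Sliding in:** I gripped the bar 42 mm above the underside and slid the cover in level under both lips. I felt no wall contact on the way.
- **Finding the pin:** The pin tip touched with the underside at about 28 mm. Sliding forward, the upward push dropped away as the hole reached the pin, about where the pictures put it (jig x ≈ +7 mm). The cover then came down onto the pad at about 22 mm.
- **Last checks:** The TCP was at z = 0.0399 m, which puts the underside at about 17 mm. The tool was level and the grip width was 15.8 mm. The wrist read about 22 N upward. A further 0.5 mm of commanded press added 5 N but moved the tool only 0.1 mm, so the pad is on its hard stop. Before that test press, the scene view showed the cover sitting low under the lips.

**What disagreed or remained:**
- The two cameras' first positions differed by up to 10 mm. I settled this with overlays against the gripper's known position.
- A side load of about 7 N remained on the cover. A 0.5 mm sideways shift did not clear it.
- I did not touch the other things, but I took no final picture of all of them.

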